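Clamp a dental model to the gauge mark

ROBOT

A 7-joint arm with a two-finger parallel gripper is mounted at the origin on the work surface. World frame = base frame: x ahead of the robot, y to its left, z up, the work surface at z = 0. Lengths are in m, angles in rad, forces in N, time in s.
With the tool pointing down it reaches from about 0.35 to 0.9 m from the base axis. Payload 8.1 kg.
Tool frame: the origin (TCP) lies at the very end of the fingers, on their centre line; the grasp point (between the pads) lies 19 mm behind it; z points along the fingers, y is the line along which they close (so a half turn about z gives the same grasp; the last joint's range is limited). The gripper opens to 92 mm and grips with 3 to 60 N. Pads are 19 mm wide; open, the fingers measure 130 mm over their backs; the gripper's body (75 mm by 190 mm) begins 47 mm behind the grasp point.
Start: joints at [1.123, 0.434, 0.025, 1.573, -0.012, 1.134, -0.075], TCP at [0.211, -0.588, 0.227] pointing down, gripper open.
Joint ranges: [-2.62, 2.62], [-0.44, 2.09], [-1.27, 1.32], [0.08, 2.57], [-1.32, 4.46], [0.12, 2], [-2.74, 2.74]. Speed limits (rad/s): [2.22, 2.22, 3.01, 3.01, 3.14, 3.14, 3.14].

INTERFACE

Orientations are given as a rotation vector (axis times angle).
In Python, from cell import arm gives the robot as it stands.
- The arm moves only by the tool carry_out, never from a script. Its argument "commands" is a list of rows, each a list of 7 numbers: the opening, from 0 (shut) to 1 (fully open), then the shift along the tool's x, y, z each as a share of 0.025 m, from -1 to 1, then the turn, a rotation vector about the tool's x, y, z each as a share of 0.1 rad, from -1 to 1. A call has 1 to 8 rows; each row shifts and turns the commanded pose from where the row before left it, along the tool's axes as they then stand; what a row does not reach is not made up. A row lasts 1/10 s, in which the tool goes at most 50 mm and 8.59 degrees, less where a joint would pass 70% of its speed; a pose out of reach is approached as far as the arm can. A call with a number of a shift or a turn outside -1 to 1 is refused whole. A call with a gripper value outside its range is refused whole. The fingers move at their own pace and stop on an object; "squeeze" is the grip in N (left out, the last holds). Time passes only in rows, so rows that do not move let the fingers close. It gives the time, the measured TCP pose, the force, the opening and the grip force at its end, in the units of the state.
- arm.observe(): the state, without advancing time (a new reading comes with each control period).
- arm.get_image(name): name is "scene" or "side" or "wrist"; returns a dict with "pixels" (384x512x3 uint8, red, green, blue), "range_z" (384x512 float32, m along the optical axis (not along the pixel's ray), 0 where there is no reading), "mtx" (3x3 intrinsics, pixels), "R" (3x3) and "t" (3): a world point X has camera coordinates R X + t; the wrist camera has in their place "tool_from_camera" (4x4, takes a point from camera to tool coordinates, whose origin is the TCP and whose axes are the flange's). Camera axes: x right, y down, z forward; pixel columns grow to the right and rows downward; lengths in m; the calibration is good to about 2 mm. A picture is of the moment at which its call begins: read the wrist's pose just before it.
- arm.sign_off(): hands the job in; it is judged then, once.
The state is a dict: "clock": time; "joints": joint angles; "dq": joint speeds; "joint_efforts": joint torques, N m; "position": TCP position; "ee_rot": TCP orientation; "force": force on the tool from outside, world axes, zero at the start; "ft_torque": the same for the moment, N m; "width": opening from 0.0 (shut) to 1.0 (fully open); "gripper_force": force on a finger pad.
Only numpy, scipy, OpenCV 4.12 (cv2) and the standard library are available. Lean on these libraries where they do the work, as an engineer would, in place of code of your own. Each camera call takes 0.05 s, during which the arm holds its last target. There are 200 camera calls.

TASK

Stand the white plaster dental model upright on the bed of the bench clamp, between the two jaws with its long way reaching from jaw to jaw and centred across them, and let go of it. Then turn the black knob clockwise, a little at a time, until the model is gripped by both jaws and the dial's needle points at the green mark; never run the needle up to the red zone, which would crack the model. Leave the other things on the bench where they are.

Things in the scene. Friction and masses are not known exactly. Their poses are not given: they have to be found in the camera images.
- white_model: white plaster dental model (loose, 0.13 to 0.24 kg): a rectangular base 50 mm along its x, 80 mm along its y, 28 mm high, with a horseshoe of teeth on top (42 mm high in all, teeth lie inside the base outline). Origin under its centre, z up. Its flat 80 mm long sides (50 mm apart, along x) are free to grip.
- clamp: bench clamp, fixed: grey base plate 120 mm (x) by 410 mm (y, from -190 to +220), 20 mm thick. Along its +y: blue gear block (90 x 90, centre y = -135, top z = 60) with the knob on top; moving jaw; bare bed about y = 0; sprung jaw; blue block with dial (120 x 120, centre y = +155, top z = 68). Origin under the bed's centre at bench height. Nothing stands beside the bed in x.
- bed (a point): point on top of the base plate (z = 20 mm) at clamp x = 0, y = 0, the middle of the bed; axes as the clamp's
- moving_jaw: aluminium jaw, black rubber face, 60 mm wide (x), 14 mm thick, top at z = 52 mm; the knob drives it towards clamp +y, 10 mm per rad. Origin: foot of its gripping face, mid-width, at clamp y = -56 mm at knob value 0. It slides the model along the bed to the sprung jaw, and stays put when the knob is let go.
- sprung_jaw: aluminium jaw with a black rubber face, same size, on a spring (about 0.8 N per mm); origin on the middle of the foot of its gripping face, at clamp y = +50 mm at rest. When the model pushes it, it yields towards +y by up to 22 mm and turns the dial needle 0.12 rad per mm.
- knob (a joint): turn of the knob in rad, 0 to 5.6, growing clockwise seen from above and closing the jaw. It starts between 0 and 1 rad (jaws then 106 to 96 mm apart). Held by friction of about 0.16 N m; closing on the spring adds up to 0.15 N m. It stays where it is left.
- knob_grip (a point): on the knob's upright axis, 86 mm above the bench, the height to grip. The knob is a black bar 54 mm long along this point's x (white line on one end; along clamp x at knob value 0), 14 mm wide along y (grip across this), from z = 65 to 97 mm, over a 56 mm round flange.
- needle (a joint): angle of the dial needle in rad, 0 at rest (needle points along the clamp's -x), growing clockwise seen from above; moves only with the sprung jaw. The red zone begins at 2.2.
- needle_tip (a point): tip of the black needle, 42 mm from the dial's centre
- mark (a joint): angle of the green mark on the dial in rad, on the same scale as the needle; set between 0.8 and 1.6, does not move during the work
- mark_point (a point): inner point of the green mark (about 12 mm wide) at the dial's rim, 42 mm from the dial's centre; the needle's tip should come here
- dial (a point): centre of the white dial face, on top of the blue block (under a clear window)
- yellow_model: yellow plaster dental model, 44 x 62 x 38 mm high, a bystander; origin under its centre
- white_tub: white screw-top tub, 80 mm across, 85 mm high; bystander, origin under its centre
- blue_jar: blue jar with a black cap, 72 mm across, 90 mm high; bystander, origin under its centre
- orange_box: small white and orange carton, 45 x 75 x 50 mm high; bystander, origin under its centre
- dropper: small blue dropper bottle with black cap, 34 mm across, 75 mm high; bystander, origin under its centre
- spatula: green-handled mixing spatula lying on the bench, 190 mm long; bystander
- curing_wand: white curing-light wand lying on the bench, about 200 mm long, 28 mm wide; bystander
Mind the look-alikes: they are no part of the job. What is shaped like the white_model but purple or turquoise is not meant.

How it is judged:
On the way:
1. the white model stands on the bed between the jaws, long way from jaw to jaw, and has been let go (z of white_model in the frame of clamp between 0.016 and 0.026 m and x of white_model in the frame of clamp between -0.02 and 0.02 m and y of white_model in the frame of clamp between -0.03 and 0.045 m and angle between white_model's own z axis and vertical below 0.12 rad and angle between the y axis of white_model and the y axis of clamp, either way round below 0.25 rad and contact force between the fingers and white_model below 0.2 N), for 0.2 s.
At the end, for the whole second after the job is handed in: the white model stands upright (within 0.12 rad) on the bed, its long way along the clamp (within 0.25 rad), within 20 mm of the middle across the jaws, at rest and let go, pressed by both jaws with more than 1.5 N, and the needle's tip is within 6.5 mm of the green mark's inner point (all of step 1 and horizontal distance between needle_tip and mark_point below 0.0065 m and contact force between each of moving_jaw, sprung_jaw and white_model above 1.5 N and linear speed of white_model below 0.01 m/s); the robot touches nothing.
It fails at once if the needle reaches the red zone (value of joint needle above 2.2 rad).
It fails at once if one of the other things on the bench is moved more than 30 mm (distance of any of yellow_model, white_tub, blue_jar, orange_box, dropper, spatula, curing_wand from where it was at the start of the episode above 0.03 m).
It also fails if it takes over 64 s, if anything falls off the work surface, if the arm or the gripper's body presses on something with over 40 N, if the wrist force passes 120 N, or if a joint passes its speed limit or range.

## Working session

There is one attempt and no reset: what is moved stays moved. The work goes in short steps, Python scripts to look and compute and a tool call to move; the robot and the scene stay as the last step left them, time stands still between calls to the robot, and variables do not carry over. Pictures are saved under pics/ and viewed, at most 10 in all, crops included, and the job is handed in when it is done.

Besides the shell and the picture viewer there is one more tool, called after "Call:" as name([rows], argument=value, ...), one row to a line, values as JSON. carry_out: Moves the arm, as the interface text tells. Shift numbers are shares of 0.025 m and turn numbers shares of 0.1 rad, none past 1 either way. Its arguments: {"type":"object","properties":{"commands":{"type":"array"},"squeeze":{"type":"number"}},"required":["commands"]}

```bash
ls; mkdir -p pics; cat > h.py <<'E'
import numpy as np, cv2
from scipy.spatial.transform import Rotation as Ro
from cell import arm
def grab(n):
    s=arm.observe(); im=arm.get_image(n)
    if 'R' in im: R,t=np.array(im['R']),np.array(im['t'])
    else:
        T=np.eye(4);T[:3,:3]=Ro.from_rotvec(s['ee_rot']).as_matrix();T[:3,3]=s['position']
        W=np.linalg.inv(T@np.array(im['tool_from_camera']));R,t=W[:3,:3],W[:3,3]
    return dict(px=im['pixels'],d=im['range_z'],K=np.array(im['mtx']),R=R,t=t)
def ray(c,uv):
    d=c['R'].T@np.linalg.inv(c['K'])@[uv[0],uv[1],1]; return -c['R'].T@c['t'],d
def onz(c,uv,z):
    o,d=ray(c,uv); return o+d*(z-o[2])/d[2]
def cloud(c):
    v,u=np.mgrid[:384,:512]; p=np.stack([u,v,np.ones_like(u)],-1)@np.linalg.inv(c['K']).T*c['d'][...,None]
    return (p-c['t'])@c['R']
def proj(c,X):
    p=c['K']@(c['R']@np.array(X)+c['t']); return p[:2]/p[2]
def save(n,px,s=1): cv2.imwrite('pics/'+n,cv2.resize(px[...,::-1],None,fx=s,fy=s,interpolation=cv2.INTER_CUBIC))
E
python3 - <<'E'
from h import *
import pickle
a=grab('scene');b=grab('side');w=grab('wrist')
pickle.dump((a,b,w),open('p0.pkl','wb'))
m=cv2.resize(np.hstack([a['px'],b['px']]),(1024,384))
save('a.png',a['px'],1.5);save('b.png',b['px'],1.5)
s=arm.observe();print(s)
for c in (a,b):print(-c['R'].T@c['t'],c['R'][2],c['K'][0,0],(c['d']>0).mean())
E
```

```text
pics
{'clock': 0.15, 'joints': array([ 1.123395  ,  0.43504541,  0.02495736,  1.57383816, -0.01157576,
        1.13400439, -0.07506726]), 'dq': array([-0.0004842 , -0.0023885 , -0.00058625, -0.00347426,  0.00155749,
       -0.00084728, -0.0009724 ]), 'joint_efforts': array([ 2.45569769e-03, -6.68261147e+01,  9.86399688e-01, -3.14695895e+01,
       -6.03719708e-02,  3.93766584e-02,  3.98361954e-05]), 'position': array([ 0.21109195, -0.58788562,  0.22615527]), 'ee_rot': array([-3.09393306e+00, -5.38728426e-01,  4.94448558e-04]), 'force': array([ 0.86836036,  0.30137822, -0.6833662 ]), 'ft_torque': array([ 0.05349707,  0.00606729, -0.01148123]), 'gripper_force': 0.0, 'width': 0.9982508594879863}
[1.3962526  0.06964753 0.70021263] [-0.81518817 -0.07070064 -0.57486491] 377.21333527965106 0.9956258138020834
[0.51885605 0.78280756 0.77783227] [ 0.00562654 -0.75379724 -0.657083  ] 362.3090919666049 0.9959665934244791
```

View pics/a.png

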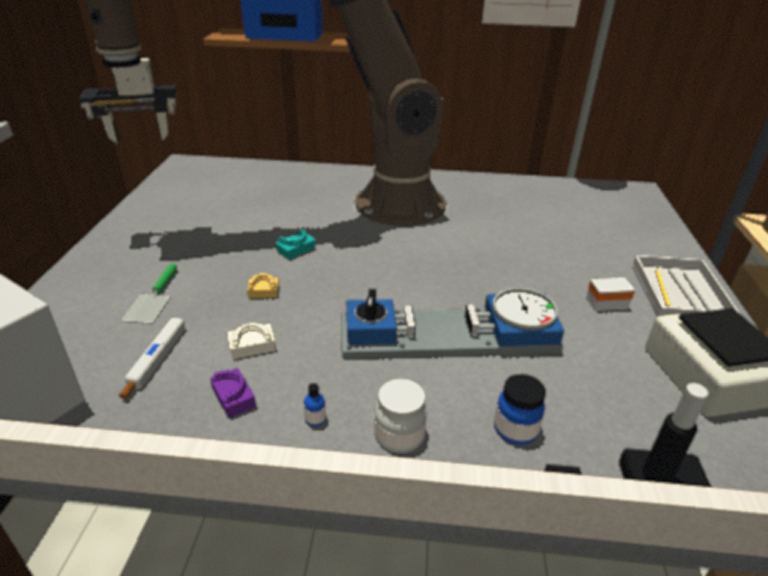

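View pics/b.png

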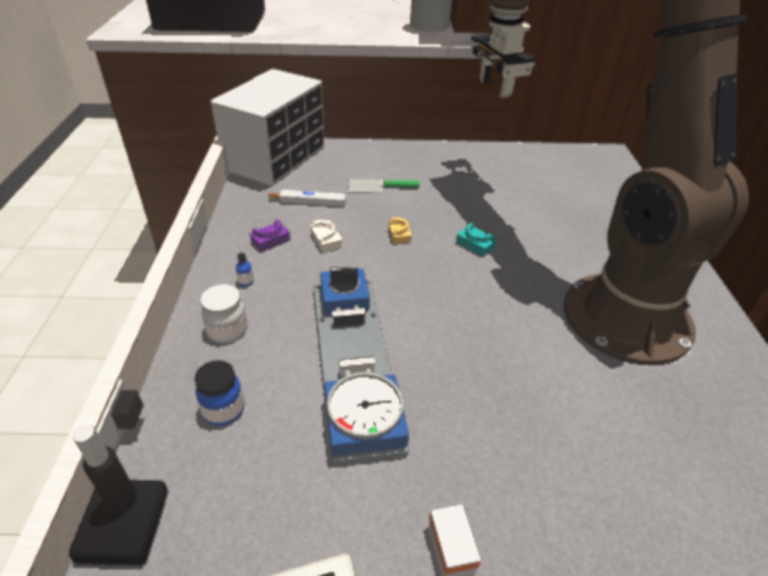

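Candidates shaped like the model, as pixels in the enlarged scene view:
- white/cream at (251,341)
- yellow at (263,287), smaller
- turquoise at (296,243)
- purple at (233,391)

The white one at (251,341), seen at (325,236) in the side view, fits the colour and size. The clamp runs from the knob at (371,312) to the dial at (525,308). In the side view the green mark is at (373,430) and the needle is at rest.

```bash
python3 - <<'E'
from h import *
import pickle
a,b,w=pickle.load(open('p0.pkl','rb'))
crop=np.vstack([cv2.resize(a['px'][195:275,130:230],(700,560))[:280*2]]);
cv2.imwrite('pics/c.png',np.hstack([cv2.resize(a['px'][205:255,135:200],(390,300),interpolation=2),cv2.resize(b['px'][135:185,185:250],(390,300),interpolation=2)])[...,::-1])
for n,c in (('a',a),('b',b)):
    P=cloud(c); hsv=cv2.cvtColor(c['px'],cv2.COLOR_RGB2HSV); H,S,V=[hsv[...,i].astype(int) for i in range(3)]
    box=(slice(195,260),slice(140,195)) if n=='a' else (slice(140,170),slice(200,232))
    m=np.zeros(H.shape,bool); m[box]=True
    m&=(P[...,2]>.012)&(S<75)&(V>100)
    q=P[m]; print(n,'white n',len(q),'zmax',q[:,2].max(), 'z pct',np.percentile(q[:,2],[5,50,95]))
    r=cv2.minAreaRect(q[:,:2].astype(np.float32)*1000);print(r)
    mb=(H>100)&(H<125)&(S>120)&(P[...,2]>.03)&(P[...,2]<.09)&(P[...,0]<.75)&(P[...,0]>.3)&(abs(P[...,1])<.4)
    k,l,st,ce=cv2.connectedComponentsWithStats(mb.astype(np.uint8))
    for i in range(1,k):
        if st[i,4]>60:
            q=P[l==i]; t=q[q[:,2]>np.percentile(q[:,2],60)-.004]; print('blue',ce[i],st[i,4],'z',np.percentile(q[:,2],[50,90]),cv2.minAreaRect(t[:,:2].astype(np.float32)*1000))
    # base plate
    mp=(P[...,2]>.012)&(P[...,2]<.027)&(P[...,0]>.4)&(P[...,0]<.75)&(abs(P[...,1])<.33)
    k,l,st,ce=cv2.connectedComponentsWithStats(mp.astype(np.uint8)); i=1+st[1:,4].argmax()
    q=P[l==i];print('plate',st[i],np.median(q[:,2]),cv2.minAreaRect(q[:,:2].astype(np.float32)*1000))
E
```

```text
a white n 519 zmax 0.7002126273522511 z pct [0.0157743  0.0270502  0.04014704]
((1009.0858154296875, -119.53146362304688), (854.5678100585938, 111.62855529785156), 18.59908103942871)
blue [348.13417191 219.88679245] 477 z [0.0478274  0.05488509] ((530.8623657226562, 266.55419921875), (111.29624938964844, 119.12635803222656), 8.475245475769043)
blue [247.18324607 215.33158813] 573 z [0.05742278 0.05990163] ((574.3467407226562, -17.23627471923828), (87.688232421875, 87.02015686035156), 9.248143196105957)
plate [ 227  206  145   31 1904] 0.0184787050291412 ((549.431640625, 124.23468017578125), (125.15061950683594, 397.9338073730469), 9.076706886291504)
b white n 282 zmax 0.777832269575698 z pct [0.01517833 0.0279894  0.04109001]
((557.7371826171875, 252.4287109375), (66.6543197631836, 1061.5135498046875), 7.7857346534729)
blue [228.83219178 193.33219178] 292 z [0.05879762 0.06083255] ((569.9880981445312, -11.176349639892578), (85.97882080078125, 86.04507446289062), 8.402700424194336)
blue [153.39252336 262.39252336] 107 z [0.06375961 0.06933058] ((736.844482421875, 252.08404541015625), (44.3802375793457, 11.561909675598145), 67.033935546875)
blue [264.5045045  287.07207207] 111 z [0.05486279 0.05657311] ((471.656005859375, 314.06732177734375), (54.12556838989258, 25.591171264648438), 49.35622024536133)
blue [226.1512605  291.43697479] 119 z [0.05476056 0.05674591] ((558.883056640625, 328.8458251953125), (26.980735778808594, 50.011661529541016), 57.86670684814453)
plate [ 209  186   52   70 1589] 0.01917589202959535 ((556.7391357421875, 60.51317596435547), (120.41366577148438, 257.5810546875), 9.265105247497559)
```

View pics/c.png

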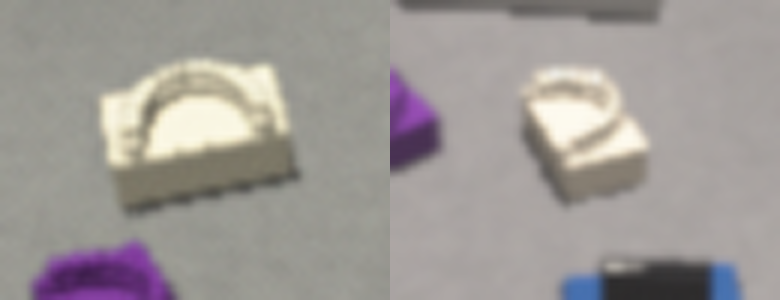

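The crop shows the white/cream model standing upright, teeth up, at scene (251,341)/1.5. That is the one to grasp.

```bash
python3 - <<'E'
from h import *
import pickle
a,b,w=pickle.load(open('p0.pkl','rb'))
Q=[]
for n,c in (('a',a),('b',b)):
    P=cloud(c); hsv=cv2.cvtColor(c['px'],cv2.COLOR_RGB2HSV); S,V=hsv[...,1].astype(int),hsv[...,2]
    box=(slice(195,260),slice(140,195)) if n=='a' else (slice(140,170),slice(200,232))
    m=np.zeros(S.shape,bool); m[box]=True
    m&=(P[...,2]>.010)&(P[...,2]<.06)&(S<75)&(V>100)&(c['d']>0)
    k,l,st,ce=cv2.connectedComponentsWithStats(m.astype(np.uint8)); i=1+st[1:,4].argmax()
    q=P[l==i];Q.append(q);print(n,ce[i],len(q),np.percentile(q[:,2],[50,98]),cv2.minAreaRect(q[:,:2].astype(np.float32)*1000))
q=np.vstack(Q);print(cv2.minAreaRect(q[:,:2].astype(np.float32)*1000))
s=arm.observe();print(Ro.from_rotvec(s['ee_rot']).as_matrix().round(3)); print(w['R'].round(3),-w['R'].T@w['t'])
E
```

```text
a [166.83267717 225.07874016] 508 [0.0268135  0.04031971] ((626.5868530273438, -232.42967224121094), (54.31315994262695, 79.09647369384766), 22.654891967773438)
b [216.7754386  155.86315789] 285 [0.02757117 0.04157527] ((623.6957397460938, -227.14797973632812), (49.72616958618164, 84.69947052001953), 25.033388137817383)
((625.0272827148438, -228.32167053222656), (54.31497573852539, 87.85877990722656), 22.412452697753906)
[[ 0.941  0.338 -0.001]
 [ 0.338 -0.941  0.001]
 [-0.    -0.001 -1.   ]]
[[ 0.338 -0.941 -0.002]
 [-0.91  -0.328  0.254]
 [-0.239 -0.084 -0.967]] [ 0.27479725 -0.56400608  0.38461811]
```

Call:
carry_out([
  [1,0,0,0,0,0,-0.95],
  [1,0,0,0,0,0,-0.95],
  [1,0,0,0,0,0,-0.95],
  [1,0,0,0,0,0,-0.95],
  [1,0,0,0,0,0,-0.95],
  [1,0,0,0,0,0,-0.95],
  [1,0,0,0,0,0,-0.95],
  [1,0,0,0,0,0,-0.95],
])

```text
clock: 0.95
position: [0.2111, -0.588, 0.2264]
ee_rot: [-2.671, -1.653, -0.0]
force: [0.4, -0.4, -0.5]
width: 0.999
gripper_force: 0.0
```

Call:
carry_out([
  [1,0,0,0,0,0,-0.95],
  [1,0,0,0,0,0,-0.95],
  [1,0,0,0,0,0,-0.95],
  [1,0,0,0,0,0,-0.95],
  [1,0,0,0,0,0,-0.95],
  [1,0,0,0,0,0,-0.95],
  [1,0,0,0,0,0,-0.95],
  [1,0,0,0,0,0,-0.95],
])

```text
clock: 1.75
position: [0.2111, -0.5881, 0.2264]
ee_rot: [-1.867, -2.526, -0.0]
force: [-0.3, -0.3, -0.4]
width: 1.004
gripper_force: 0.0
```

Call:
carry_out([
  [1,0,0,0,0,0,-1],
  [1,0.33,0.99,0,0,0,0],
  [1,0.33,0.99,0,0,0,0],
  [1,0.33,0.99,0,0,0,0],
  [1,0.33,0.99,0,0,0,0],
  [1,0.33,0.99,0,0,0,0],
  [1,0.33,0.99,0,0,0,0],
  [1,0.33,0.99,0,0,0,0],
])

```text
clock: 2.55
position: [0.3496, -0.4676, 0.2265]
ee_rot: [-1.744, -2.613, -0.0]
force: [-0.4, -0.1, 0.2]
width: 1.003
gripper_force: 0.0
```

Call:
carry_out([
  [1,0.33,0.99,0,0,0,0],
  [1,0.33,0.99,0,0,0,0],
  [1,0.33,0.99,0,0,0,0],
  [1,0.33,0.99,0,0,0,0],
  [1,0.33,0.99,0,0,0,0],
  [1,0.33,0.99,0,0,0,0],
  [1,0.33,0.99,0,0,0,0],
])

```text
clock: 3.25
position: [0.4874, -0.3478, 0.2264]
ee_rot: [-1.744, -2.613, 0.0]
force: [-0.1, -0.6, -0.2]
width: 0.997
gripper_force: 0.0
```

Call:
carry_out([
  [1,0.33,0.99,0,0,0,0],
  [1,0.33,0.99,0,0,0,0],
  [1,0.33,0.99,0,0,0,0],
  [1,0.33,0.99,0,0,0,0],
  [1,0.33,0.99,0,0,0,0],
  [1,0.33,0.99,0,0,0,0],
  [1,0.33,0.99,0,0,0,0],
  [1,0,0,0,0,0,0],
])

```text
clock: 4.05
position: [0.627, -0.2243, 0.2262]
ee_rot: [-1.737, -2.617, -0.004]
force: [0.3, 0.5, -0.1]
width: 0.998
gripper_force: 0.0
```

```bash
cat > look.py <<'E'
from h import *
def white(c,zlo=.010,zhi=.06,near=(.625,-.229)):
    P=cloud(c); hsv=cv2.cvtColor(c['px'],cv2.COLOR_RGB2HSV); S,V=hsv[...,1].astype(int),hsv[...,2]
    m=(np.hypot(P[...,0]-near[0],P[...,1]-near[1])<.075)&(P[...,2]>zlo)&(P[...,2]<zhi)&(S<90)&(V>90)&(c['d']>0)
    k,l,st,ce=cv2.connectedComponentsWithStats(m.astype(np.uint8)); i=1+st[1:,4].argmax()
    return l==i,P
if __name__=='__main__':
    c=grab('wrist'); import pickle; pickle.dump(c,open('w1.pkl','wb')); save('w1.png',c['px'],1.5)
    m,P=white(c); q=P[m]; print(len(q),np.percentile(q[:,2],[5,50,98]),cv2.minAreaRect(q[:,:2].astype(np.float32)*1000))
    s=arm.observe();print(s['clock'],s['position'],Ro.from_rotvec(s['ee_rot']).as_matrix().round(3),s['joints'].round(2))
E
python3 look.py
```

```text
3174 [0.02696811 0.029127   0.04230822] ((624.1727294921875, -231.33682250976562), (49.97492980957031, 80.56743621826172), 24.40011215209961)
4.1 [ 0.62557851 -0.22659056  0.22617807] [[-0.387  0.922 -0.   ]
 [ 0.922  0.387  0.001]
 [ 0.001  0.    -1.   ]] [ 0.54  0.54 -0.44  1.43  0.24  1.22  0.47]
```

View pics/w1.png

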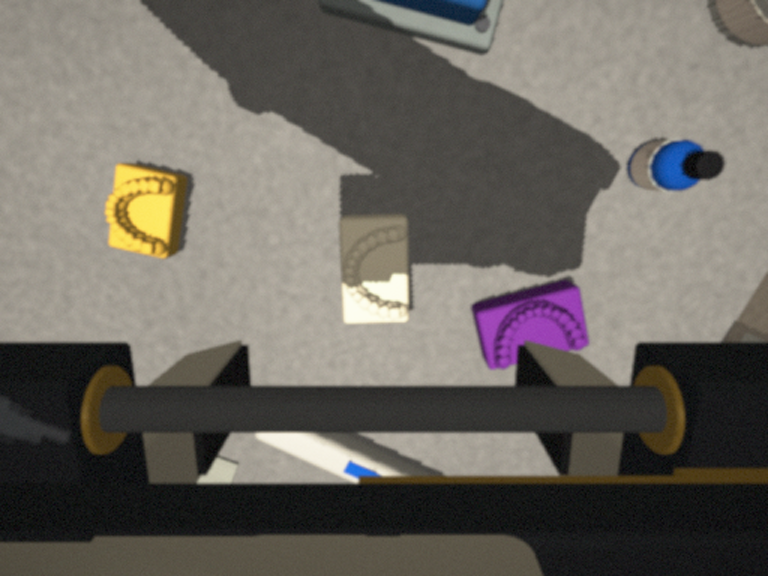

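The wrist view shows the white model at (375,268), half in shadow, reading 50 x 80 mm with its base top at 28 mm. It is aligned with the tool and has 50 mm clearance to the purple one at (530,325). I'm going down to grasp it.

Call:
carry_out([
  [0.76,-0.15,-0.12,0.9,0,0,-0.2],
  [0.76,0,0,1,0,0,0],
  [0.76,0,0,1,0,0,0],
  [0.76,0,0,1,0,0,0],
  [0.76,0,0,1,0,0,0],
  [0.76,0,0,1,0,0,0],
  [0.76,0,0,1,0,0,0],
  [0.76,0,0,0,0,0,0],
])

```text
clock: 4.9
position: [0.6199, -0.2343, 0.0506]
ee_rot: [-1.716, -2.624, 0.005]
force: [-0.5, -0.7, 0.0]
width: 0.762
gripper_force: 0.0
```

```bash
python3 - <<'E'
from h import *
s=arm.observe();R=Ro.from_rotvec(s['ee_rot']).as_matrix();p=s['position']
print(p,np.degrees(np.arctan2(R[1,1],R[0,1])),s['width'],s['force'])
print('err in tool',R.T@(np.array([.6242,-.2313,.007])-p)/.025)
E
```

```text
[ 0.61985455 -0.2343378   0.05061086] 23.642571613512178 0.7617617835771638 [-0.46638643 -0.69204055  0.01432803]
err in tool [0.03551468 0.21795507 1.74334829]
```

Call:
carry_out([
  [0.76,0.03,0.2,0.3,0,0,0],
  [0.76,0,0,0.6,0,0,0],
  [0.76,0,0,0.6,0,0,0],
  [0.76,0,0,0.2,0,0,0],
  [0.76,0,0,0,0,0,0],
])

```text
clock: 5.4
position: [0.6268, -0.2306, 0.0105]
ee_rot: [-1.716, -2.629, 0.001]
force: [0.1, -0.1, 0.0]
width: 0.76
gripper_force: 0.0
```

Call:
carry_out([
  [0.45,0,0,0,0,0,0],
  [0.45,0,0,0,0,0,0],
  [0.45,0,0,0,0,0,0],
  [0.45,0,0,0,0,0,0],
  [0.45,0,0,0,0,0,0],
  [0.45,0,0,0,0,0,0],
], squeeze=20)

```text
clock: 6.0
position: [0.6277, -0.231, 0.0122]
ee_rot: [1.718, 2.63, -0.0]
force: [-2.8, -1.4, 5.6]
width: 0.543
gripper_force: 20.0
```

Call:
carry_out([
  [0.45,0,0,-0.2,0,0,0],
  [0.45,0,0,-0.6,0,0,0],
  [0.45,0,0,-1,0,0,0],
  [0.45,0,0,-1,0,0,0],
  [0.45,0,0,-1,0,0,0],
  [0.45,0,0,-1,0,0,0],
  [0.45,0,0,-1,0,0,0],
  [0.45,0,0,-1,0,0,0],
])

```text
clock: 6.8
position: [0.6277, -0.2304, 0.1839]
ee_rot: [1.717, 2.63, 0.001]
force: [0.2, -0.3, -1.0]
width: 0.542
gripper_force: 20.0
```

Call:
carry_out([
  [0.45,1,0,0,0,0,0.6],
  [0.45,1,0,0,0,0,0.6],
  [0.45,1,0,0,0,0,0.6],
  [0.45,1,0,0,0,0,0.6],
  [0.45,1,0,0,0,0,0],
  [0.45,1,0,0,0,0,0],
  [0.45,1,0,0,0,0,0],
  [0.45,0,0,0,0,0,0],
])

```text
clock: 7.6
position: [0.5826, -0.0571, 0.1832]
ee_rot: [-2.012, -2.412, -0.004]
force: [-0.3, 0.2, -1.9]
width: 0.543
gripper_force: 20.0
```

Call:
carry_out([
  [0.45,0,0,0,0,0,0],
  [0.45,0,0,0,0,0,0],
])

```text
clock: 7.8
position: [0.5831, -0.0633, 0.1822]
ee_rot: [2.021, 2.404, -0.0]
force: [-0.2, -0.5, -1.4]
width: 0.542
gripper_force: 20.0
```

```bash
python3 - <<'E'
from h import *
import pickle
c=grab('wrist');a=grab('scene');b=grab('side');pickle.dump((c,a,b),open('w2.pkl','wb')); save('w2.png',c['px'],1.5)
s=arm.observe();R=Ro.from_rotvec(s['ee_rot']).as_matrix();print(s['clock'],s['position'],np.degrees(np.arctan2(R[1,1],R[0,1])),s['force'],s['joints'].round(2))
P=cloud(c);hsv=cv2.cvtColor(c['px'],cv2.COLOR_RGB2HSV)
H,S,V=[hsv[...,i].astype(int) for i in range(3)]
for nm,lo,hi in (('plate',.014,.026),('gear',.055,.064),('dialblk',.064,.072)):
    m=(P[...,2]>lo)&(P[...,2]<hi)&(abs(P[...,0]-.55)<.16)&(c['d']>0)
    k,l,st,ce=cv2.connectedComponentsWithStats(m.astype(np.uint8))
    for i in range(1,k):
        if st[i,4]>600:
            q=P[l==i];print(nm,ce[i],st[i],np.median(q[:,2]),cv2.minAreaRect(q[:,:2].astype(np.float32)*1000))
E
```

```text
7.95 [ 0.58296318 -0.0633317   0.18177887] 9.874638610610122 [ 0.56419155  0.14205931 -0.74703526] [ 0.32  0.45 -0.43  1.7   0.21  1.03 -0.  ]
plate [250.35415796  52.09778521] [ 183    0  136  188 9572] 0.020674057101098625 ((564.672607421875, 14.019935607910156), (120.42835998535156, 169.1021270751953), 9.400973320007324)
plate [249.51895044  69.01020408] [235  58  30  23 686] 0.02073421875414791 ((559.9461669921875, 40.520477294921875), (26.781925201416016, 18.75765609741211), 9.692477226257324)
gear [248.25108303 116.24296029] [ 195   80  109  105 5540] 0.060551391930480244 ((569.4299926757812, -14.375770568847656), (90.13400268554688, 86.53218078613281), 9.770261764526367)
dialblk [252.25183554 117.52129222] [ 218  100   67   36 1362] 0.06665858982560349 ((570.5894165039062, 1.6754026412963867), (22.877077102661133, 55.63270568847656), 89.47286224365234)
dialblk [244.62626263 157.10549944] [215 144  64  24 891] 0.06662953761664872 ((569.8076171875, -35.2581672668457), (17.328556060791016, 53.64006423950195), 89.95586395263672)
```

View pics/w2.png

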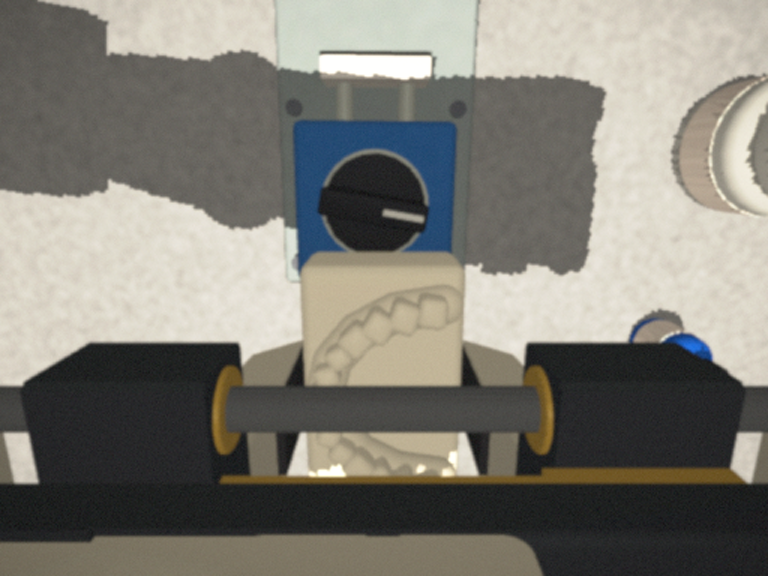

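The wrist view shows the model held level, with its front edge at (380,253). The knob bar is at (373,205), its white line about 0.17 rad clockwise of clamp +x. The moving jaw is at (376,66). Next I measure the model in the hand and work out the placing move.

```bash
python3 - <<'E'
from h import *
import pickle
c,a,b=pickle.load(open('w2.pkl','rb'))
s=arm.observe();R=Ro.from_rotvec(s['ee_rot']).as_matrix();p=np.array(s['position'])
P=cloud(c);L=(P-p)@R*1000  # tool coords mm
m=(abs(L[...,1])<40)&(L[...,0]>-5)&(L[...,0]<60)&(L[...,2]<0)&(L[...,2]>-40)&(np.arange(384)[:,None]>155)
q=L[m];print('tool z hist',np.histogram(q[:,2],20))
t=L[m&(abs(L[...,2]-np.median(q[:,2]))<60)]
zb=[-19,-13]
e=L[(m)&(L[...,0]>25)]
print('far edge x',np.percentile(e[:,0],[90,99,100]),'z of far strip',np.median(L[m&(L[...,0]>33)][:,2]))
f=L[m&(L[...,0]>30)];print('y extent near far edge',f[:,1].min(),f[:,1].max())
# yaw: far-edge line fit
x=[];y=[]
for u in range(210,300):
    col=np.where(m[:,u])[0]
    if len(col): x.append(L[col[0],u,1]);y.append(L[col[0],u,0])
print('edge slope',np.polyfit(x,y,1))
yaw=np.radians(9.6);X=np.array([np.cos(yaw),np.sin(yaw),0]);Y=np.array([-np.sin(yaw),np.cos(yaw),0])
O=np.array([.5472,.1170,0]); print('tcp in clamp',(p-O)@X,(p-O)@Y, 'tool yaw',np.degrees(np.arctan2(R[1,1],R[0,1])))
# jaw & knob in clamp
C=(P-O)@np.array([X,Y,[0,0,1]]).T*1000
j=C[(abs(C[...,2]-52)<3)&(abs(C[...,0])<35)&(C[...,1]>-85)];print('jaw',j[:,1].min(),j[:,1].max(),j[:,0].min(),j[:,0].max())
k=C[(C[...,2]>93)&(abs(C[...,0])<35)&(abs(C[...,1]+135)<35)&(C[...,2]<105)];print('knob',len(k),np.median(k[:,2]),cv2.minAreaRect(k[:,:2].astype(np.float32)))
for n,d in (('a',a),('b',b)):
    D=(cloud(d)-O)@np.array([X,Y,[0,0,1]]).T*1000
    j=D[(abs(D[...,2]-50)<4)&(abs(D[...,0])<25)&(D[...,1]>30)&(D[...,1]<85)];print(n,'sprung',j[:,1].min() if len(j) else 0,len(j))
E
```

```text
tool z hist (array([  17,   78,  119,  147,  519, 1499,  341,  353,  593,  529,  343,
       4568, 1141,  236,  184,  164,  140,  102,   78,   99]), array([-39.96219596, -37.96629431, -35.97039266, -33.97449101,
       -31.97858936, -29.98268771, -27.98678607, -25.99088442,
       -23.99498277, -21.99908112, -20.00317947, -18.00727782,
       -16.01137617, -14.01547452, -12.01957287, -10.02367122,
        -8.02776957,  -6.03186792,  -4.03596627,  -2.04006462,
        -0.04416298]))
far edge x [40.85952942 41.14593213 41.3142208 ] z of far strip -16.38393487560064
y extent near far edge -25.20853456798052 24.815311749962053
edge slope [3.12350614e-03 4.09898922e+01]
tcp in clamp 0.005188667074338549 -0.18377052017075876 tool yaw 9.874638610610122
jaw -68.68781145698227 -54.28627173342267 -29.428964587084113 30.022700300086694
knob 1402 97.51778840000568 ((0.1328411102294922, -135.15525817871094), (14.101916313171387, 54.02245330810547), 80.17284393310547)
a sprung 47.3277082616628 53
b sprung 48.95158065314508 99
```

Call:
carry_out([
  [0.45,0.5,-0.1,0,0,0,0.05],
  [0.45,1,-0.1,0,0,0,0],
  [0.45,1,0,0,0,0,0],
  [0.45,1,0,0,0,0,0],
  [0.45,1,0,0,0,0,0],
  [0.45,1,0,0,0,0,0],
  [0.45,1,0,0,0,0,0],
  [0.45,0.7,0,0,0,0,0],
])

```text
clock: 8.75
position: [0.5466, 0.1171, 0.1818]
ee_rot: [-2.024, -2.402, -0.001]
force: [-0.5, -0.1, -1.4]
width: 0.544
gripper_force: 20.0
```

Call:
carry_out([
  [0.45,0,0,0.3,0,0,0],
  [0.45,0,0,1,0,0,0],
  [0.45,0,0,1,0,0,0],
  [0.45,0,0,1,0,0,0],
  [0.45,0,0,0.3,0,0,0],
  [0.45,0,0,0,0,0,0],
  [0.45,0,0,0,0,0,0],
])

```text
clock: 9.45
position: [0.5481, 0.1144, 0.0925]
ee_rot: [2.026, 2.4, 0.001]
force: [1.4, 0.4, -1.8]
width: 0.545
gripper_force: 20.0
```

```bash
cat > cl.py <<'E'
from h import *
yaw=np.radians(9.6);X=np.array([np.cos(yaw),np.sin(yaw),0]);Y=np.array([-np.sin(yaw),np.cos(yaw),0]);O=np.array([.5472,.1170,0])
M=np.array([X,Y,[0,0,1]])
def st():
    s=arm.observe();R=Ro.from_rotvec(s['ee_rot']).as_matrix();p=np.array(s['position'])
    print(s['clock'],'tcp in clamp mm',(M@(p-O)*1000).round(1),'yaw rel clamp',np.degrees(np.arctan2(R[1,1],R[0,1])-yaw).round(2),'f',s['force'].round(1),s['joints'].round(2),s['width'])
    return p,R
def err(p,R,tgt): # tgt mm in clamp
    print('units tool',(R.T@(M.T@(np.array(tgt)/1000)+O-p)/.025).round(3))
E
python3 - <<'E'
from cl import *
p,R=st();err(p,R,(0,-3,32.3))
E
```

```text
9.45 tcp in clamp mm [ 0.5 -2.8 92.5] yaw rel clamp 0.06 f [ 1.4  0.4 -1.8] [ 0.01  0.52 -0.44  1.86  0.29  0.83 -0.4 ] 0.5450214366586497
units tool [-0.01  -0.021  2.408]
```

Call:
carry_out([
  [0.45,0,-0.02,0.5,0,0,0],
  [0.45,0,0,0.8,0,0,0],
  [0.45,0,0,0.6,0,0,0],
  [0.45,0,0,0.3,0,0,0],
  [0.45,0,0,0.12,0,0,0],
  [0.45,0,0,0.05,0,0,0],
  [0.45,0,0,0,0,0,0],
])

```text
clock: 10.15
position: [0.5476, 0.1144, 0.0329]
ee_rot: [2.026, 2.4, 0.001]
force: [-0.0, -0.6, -0.2]
width: 0.545
gripper_force: 20.0
```

```bash
python3 - <<'E'
from cl import *
p,R=st();err(p,R,(0,-3,32))
E
```

```text
10.15 tcp in clamp mm [-0.1 -2.6 32.9] yaw rel clamp 0.08 f [-0.  -0.6 -0.2] [-0.02  0.6  -0.4   1.9   0.34  0.71 -0.45] 0.5448821495690898
units tool [-0.016  0.003  0.038]
```

Call:
carry_out([
  [0.45,0,0,0.03,0,0,0],
  [0.6,0,0,0,0,0,0],
  [0.72,0,0,0,0,0,0],
  [0.75,0,0,0,0,0,0],
  [0.75,0,0,0,0,0,0],
  [0.75,0,0,-0.3,0,0,0],
  [0.75,0,0,-1,0,0,0],
  [0.75,0,0,-1,0,0,0],
])

```text
clock: 10.95
position: [0.5467, 0.1143, 0.09]
ee_rot: [-2.025, -2.401, 0.001]
force: [0.6, 0.9, 0.7]
width: 0.751
gripper_force: 0.0
```

Call:
carry_out([
  [0.75,0,0,-1,0,0,0],
  [0.75,0,0,-1,0,0,0],
  [0.75,0,0,-1,0,0,0],
  [0.75,-1,0,-1,0,0,0],
  [0.75,-1,0,0,0,0,0],
  [0.75,-1,0,0,0,0,0],
  [0.75,-1,0,0,0,0,0],
])

```text
clock: 11.65
position: [0.5641, 0.0148, 0.1901]
ee_rot: [2.025, 2.401, 0.001]
force: [0.8, 0.9, 0.6]
width: 0.75
gripper_force: 0.0
```

Call:
carry_out([
  [0.45,-1,0,0,0,0,0],
  [0.45,-0.3,0,0,0,0,0.3],
  [0.45,0,0,0,0,0,0],
  [0.45,0,0,0,0,0,0],
])

```text
clock: 12.05
position: [0.5692, -0.0149, 0.1895]
ee_rot: [-2.06, -2.371, -0.001]
force: [-0.6, -0.1, 0.2]
width: 0.471
gripper_force: 0.0
```

```bash
python3 - <<'E'
from cl import *
import pickle
p,R=st();c=grab('wrist');a=grab('scene');b=grab('side');pickle.dump((c,a,b),open('w3.pkl','wb'));save('w3.png',c['px'],1.5)
C=(cloud(c)-O)@M.T*1000
hsv=cv2.cvtColor(c['px'],cv2.COLOR_RGB2HSV)
m=(C[...,2]>43)&(C[...,2]<66)&(abs(C[...,0])<40)&(abs(C[...,1])<47);q=C[m];print('model',len(q),np.median(q[:,2]),cv2.minAreaRect(q[:,:2].astype(np.float32)))
err(p,R,(0,-135.2,130))
E
```

```text
12.05 tcp in clamp mm [  -0.3 -133.7  189.5] yaw rel clamp -1.57 f [-0.6 -0.1  0.2] [ 0.25  0.42 -0.44  1.73  0.2   1.03 -0.12] 0.471440151945861
model 4994 49.13001164672633 ((-0.5401649475097656, -8.756000518798828), (66.4277572631836, 50.0610466003418), 89.62274932861328)
units tool [-0.06   0.012  2.379]
```

View pics/w3.png

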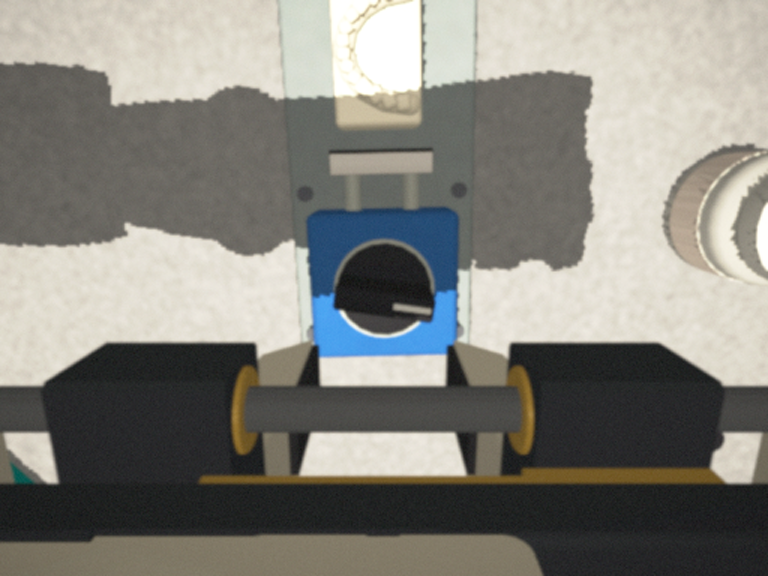

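The model stands on the bed between the jaws, centre about (-0.5,-2) mm in the clamp, with its near end at (378,125) and the moving jaw at (380,162). The knob bar is at (385,297). Next I measure the mark angle while turning the tool towards the knob.

Call:
carry_out([
  [0.45,-0.06,0,0,0,0,-0.95],
  [0.45,0,0,0,0,0,-0.95],
  [0.45,0,0,0,0,0,-0.95],
  [0.45,0,0,0,0,0,-0.95],
  [0.45,0,0,0,0,0,-0.95],
  [0.45,0,0,0,0,0,-0.95],
  [0.45,0,0,0,0,0,-0.95],
  [0.45,0,0,0,0,0,-0.95],
])

```text
clock: 13.0
position: [0.5695, -0.0167, 0.1893]
ee_rot: [-1.027, -2.969, -0.0]
force: [1.0, 0.9, -0.9]
width: 0.449
gripper_force: 0.0
```

Call:
carry_out([
  [0.45,0,0,0.5,0,0,-0.95],
  [0.45,0,0,0.5,0,0,-0.95],
  [0.45,0,0,0.5,0,0,-0.95],
  [0.45,0,0,0.5,0,0,-0.95],
  [0.45,0,0,0,0,0,-0.95],
  [0.45,0,0,0,0,0,-0.95],
  [0.45,0,0,0,0,0,-0.95],
  [0.45,0,0,0,0,0,0],
])

```text
clock: 13.8
position: [0.5695, -0.017, 0.1392]
ee_rot: [-0.006, -3.141, -0.001]
force: [-0.5, 0.4, 0.1]
width: 0.451
gripper_force: 0.0
```

```bash
cat > dial.py <<'E'
from cl import *
def dial(c,name,pr=True):
    # pixels on the dial plane -> clamp mm relative to dial centre
    z=.070; v,u=np.mgrid[:384,:512]
    D=np.stack([u,v,np.ones_like(u)],-1)@np.linalg.inv(c['K']).T@c['R']
    o=-c['R'].T@c['t']; W=o+D*((z-o[2])/D[...,2])[...,None]
    C=(W-O)@M.T*1000; x,y=C[...,0],C[...,1]-155
    hsv=cv2.cvtColor(c['px'],cv2.COLOR_RGB2HSV);H,S,V=[hsv[...,i].astype(int) for i in range(3)]
    r=np.hypot(x,y); ang=lambda x,y: np.arctan2(y,-x) # 0 at -x, clockwise from above: -x -> +y -> +x
    wm=(S<60)&(V>110)&(r<70); print(name,'white centroid',x[wm].mean().round(1),y[wm].mean().round(1))
    for nm,m in (('green',(H>40)&(H<85)&(S>90)&(r<60)),('red',((H<8)|(H>172))&(S>120)&(r<60)),('needle',(V<75)&(r<38)&(r>14))):
        if m.sum(): print(nm,m.sum(),'pos',x[m].mean().round(1),y[m].mean().round(1),'r',r[m].min().round(1),r[m].max().round(1),'ang',np.median(ang(x[m],y[m])).round(3),ang(x[m].mean(),y[m].mean()).round(3))
E
python3 - <<'E'
from dial import *
import pickle
p,R=st();err(p,R,(0,-135.2,70))
c,a,b=pickle.load(open('w3.pkl','rb'))
dial(a,'scene');dial(b,'side')
E
```

```text
13.8 tcp in clamp mm [  -0.3 -135.8  139.2] yaw rel clamp 80.16 f [-0.5  0.4  0.1] [ 0.46  0.55 -0.75  1.77  0.44  1.    1.11] 0.4506735023550966
units tool [-0.009  0.026  2.767]
scene white centroid 1.2 -0.2
green 12 pos 7.5 42.4 r 37.7 48.7 ang 1.739 1.746
red 11 pos 49.4 23.5 r 49.8 58.5 ang 2.668 2.698
needle 3 pos 15.6 -6.1 r 14.9 19.6 ang -2.817 -2.768
side white centroid -2.7 -1.3
green 12 pos -2.2 52.6 r 49.9 55.4 ang 1.527 1.53
red 30 pos 38.5 36.3 r 48.9 56.8 ang 2.396 2.387
```

Call:
carry_out([
  [0.45,0,0.02,0.6,0,0,0],
  [0.45,0,0,0.9,0,0,0],
  [0.45,0,0,0.7,0,0,0],
  [0.45,0,0,0.4,0,0,0],
  [0.45,0,0,0.1,0,0,0],
  [0.45,0,0,0,0,0,0],
])

```text
clock: 14.4
position: [0.5696, -0.017, 0.0715]
ee_rot: [-0.011, -3.141, -0.0]
force: [-0.2, 0.2, -0.1]
width: 0.45
gripper_force: 0.0
```

```bash
python3 - <<'E'
from dial import *
import pickle
p,R=st();err(p,R,(0,-135.2,70))
c,a,b=pickle.load(open('w3.pkl','rb'))
for d in (a,b):
    C=(cloud(d)-O)@M.T*1000
    m=np.hypot(C[...,0],C[...,1]-155)<30;print('dial z',np.percentile(C[m][:,2],[5,50,95]))
    hsv=cv2.cvtColor(d['px'],cv2.COLOR_RGB2HSV);H,S,V=[hsv[...,i].astype(int) for i in range(3)]
    g=(H>40)&(H<85)&(S>90)&(np.hypot(C[...,0],C[...,1]-155)<65);q=C[g].mean(0)-[0,155,0];print(q,np.arctan2(q[1],-q[0]),np.hypot(q[0],q[1]))
E
```

```text
14.4 tcp in clamp mm [  -0.3 -135.9   71.5] yaw rel clamp 79.99 f [-0.2  0.2 -0.1] [ 0.42  0.63 -0.7   1.83  0.51  0.87  1.04] 0.4497818162812702
units tool [-0.007  0.029  0.061]
dial z [-753.70611497   57.84815697   61.79789259]
[-3.33978335 47.50030095 61.6784544 ] 1.5006010644152614 47.61756758677828
dial z [57.08409581 59.28791652 63.68273659]
[-3.14652906 47.40160429 61.89510965] 1.5045133446956316 47.50592314986271
```

Both views put the green mark at about 1.50 rad, so the knob should end near 3.85 (a turn of about 3.68 rad). I'm gripping the knob and turning it.

Call:
carry_out([
  [0.1,0,0.03,0.04,0,0,0],
  [0.1,0,0,0,0,0,0],
  [0.1,0,0,0,0,0,0],
  [0.1,0,0,0,0,0,0],
  [0.1,0,0,0,0,0,0],
  [0.1,0,0,0,0,0,0],
  [0.1,0,0,0,0,0,0],
], squeeze=45)

```text
clock: 15.1
position: [0.5699, -0.0171, 0.0711]
ee_rot: [0.011, 3.141, -0.001]
force: [-0.8, -2.8, 6.8]
width: 0.151
gripper_force: 45.0
```

Call:
carry_out([
  [0.1,0,0,0,0,0,0.5],
  [0.1,0,0,0,0,0,1],
  [0.1,0,0,0,0,0,1],
  [0.1,0,0,0,0,0,1],
  [0.1,0,0,0,0,0,1],
  [0.1,0,0,0,0,0,0.5],
  [0.1,0,0,0,0,0,0],
])

```text
clock: 15.8
position: [0.57, -0.0169, 0.0711]
ee_rot: [0.789, 3.04, -0.001]
force: [-0.4, -3.0, 6.1]
width: 0.148
gripper_force: 45.0
```

```bash
python3 - <<'E'
from dial import *
st();print(arm.observe()['ft_torque'])
E
```

```text
15.8 tcp in clamp mm [ 1.000e-01 -1.358e+02  7.110e+01] yaw rel clamp 51.3 f [-0.4 -3.   6.1] [ 0.34  0.59 -0.57  1.84  0.42  0.83  0.62] 0.148454879656011
[-0.44542378 -0.0538685  -0.14096306]
```

Call:
carry_out([
  [0.1,0,0,0,0,0,1],
  [0.1,0,0,0,0,0,1],
  [0.1,0,0,0,0,0,1],
  [0.1,0,0,0,0,0,1],
  [0.1,0,0,0,0,0,1],
  [0.1,0,0,0,0,0,1],
  [0.1,0,0,0,0,0,1],
  [0.1,0,0,0,0,0,1],
])

```text
clock: 16.6
position: [0.5703, -0.0166, 0.0711]
ee_rot: [1.912, 2.492, 0.001]
force: [-0.1, -1.6, 4.3]
width: 0.149
gripper_force: 45.0
```

Call:
carry_out([
  [0.1,0,0,0,0,0,1],
  [0.1,0,0,0,0,0,1],
  [0.1,0,0,0,0,0,1],
  [0.1,0,0,0,0,0,1],
  [0.1,0,0,0,0,0,1],
  [0.1,0,0,0,0,0,1],
  [0.1,0,0,0,0,0,1],
  [0.1,0,0,0,0,0,1],
])

```text
clock: 17.4
position: [0.5707, -0.0167, 0.0711]
ee_rot: [2.731, 1.55, 0.003]
force: [1.7, -3.2, 2.9]
width: 0.146
gripper_force: 45.0
```

Call:
carry_out([
  [0.1,0,0,0,0,0,0],
  [0.1,0,0,0,0,0,0],
])

```text
clock: 17.6
position: [0.5707, -0.0167, 0.0711]
ee_rot: [2.727, 1.558, 0.003]
force: [3.8, -3.0, 4.1]
width: 0.147
gripper_force: 45.0
```

```bash
sed -i 's/z=.070/z=.061/' dial.py; python3 - <<'E'
from dial import *
st();print(arm.observe()['ft_torque'])
a=grab('scene');b=grab('side');dial(a,'scene');dial(b,'side')
m=[cv2.resize(d['px'][y0:y1,x0:x1],(400,300),interpolation=2) for d,y0,y1,x0,x1 in ((a,180,255,220,380),(b,170,310,190,290))]
cv2.imwrite('pics/k1.png',np.hstack(m)[...,::-1])
E
```

```text
17.6 tcp in clamp mm [   0.9 -135.7   71.1] yaw rel clamp -40.12 f [ 3.8 -3.   4.1] [ 0.04  0.53 -0.15  1.87  0.11  0.75 -0.7 ] 0.14710398341943828
[-0.65501375 -0.89909525 -0.19520563]
scene white centroid -3.8 2.0
green 12 pos -4.2 47.9 r 41.4 53.9 ang 1.473 1.483
red 11 pos 38.3 28.7 r 44.3 50.9 ang 2.475 2.498
side white centroid -3.3 -4.4
green 12 pos -3.3 46.8 r 44.1 49.7 ang 1.498 1.501
red 30 pos 38.0 30.3 r 45.2 52.4 ang 2.476 2.468
```

View pics/k1.png

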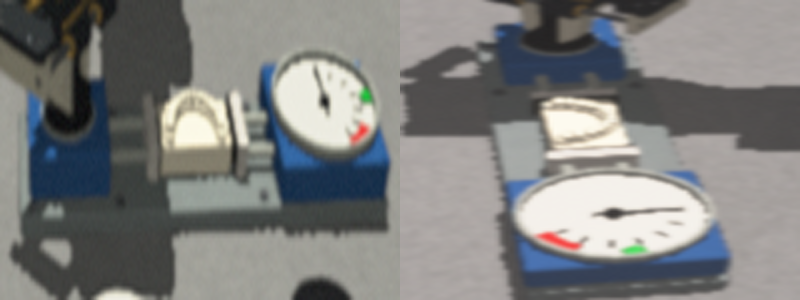

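The crop shows the jaws about to touch the model, the needle still at rest, and the green mark at about 1.50 rad, clear of the red. I'm turning 1.0 rad more and checking.

Call:
carry_out([
  [0.1,0,0,0,0,0,1],
  [0.1,0,0,0,0,0,1],
  [0.1,0,0,0,0,0,1],
  [0.1,0,0,0,0,0,1],
  [0.1,0,0,0,0,0,1],
])

```text
clock: 18.2
position: [0.5708, -0.0169, 0.0711]
ee_rot: [3.03, 0.827, 0.003]
force: [5.4, -3.7, 3.1]
width: 0.149
gripper_force: 45.0
```

Call:
carry_out([
  [0.1,0,0,0,0,0,1],
  [0.1,0,0,0,0,0,1],
  [0.1,0,0,0,0,0,1],
  [0.1,0,0,0,0,0,1],
  [0.1,0,0,0,0,0,1],
  [0.1,0,0,0,0,0,0],
  [0.1,0,0,0,0,0,0],
])

```text
clock: 18.9
position: [0.5709, -0.0172, 0.0711]
ee_rot: [3.14, 0.057, 0.004]
force: [4.4, -4.4, 4.2]
width: 0.148
gripper_force: 45.0
```

```bash
cat >> dial.py <<'E'
def rect(c,n=420):
    # top view of the dial: unwarp plane z=61; px = 4/mm
    g=np.array([[-52,-52],[52,-52],[52,52],[-52,52]],float)
    src=np.array([proj(c,M.T@np.array([x/1000,(155+y)/1000,.061])+O) for x,y in g],np.float32)
    dst=np.array([[(x+52)*4,(52-y)*4] for x,y in g],np.float32)
    return cv2.warpPerspective(c['px'],cv2.getPerspectiveTransform(src,dst),(416,416))
def needle(c):
    im=rect(c);v,u=np.mgrid[:416,:416];x,y=(u-208)/4,(208-v)/4
    g=im.min(2).astype(int);r=np.hypot(x,y);A=np.arctan2(y,-x)
    best=[]
    for a in np.arange(-.2,2.3,.02):
        m=(abs(-x*np.sin(a)-y*np.cos(a))<1.2)&((-x*np.cos(a)+y*np.sin(a))>14)&(r<36); best.append((im.max(2)[m].mean(),a))
    print('needle ~',[(round(a,2),round(float(d))) for d,a in sorted(best)[:4]]);return im
E
python3 - <<'E'
from dial import *
st()
a=grab('scene');b=grab('side');i=needle(a);j=needle(b)
cv2.imwrite('pics/k2.png',np.hstack([cv2.resize(q,(380,380)) for q in (i,j)])[...,::-1])
E
```

```text
18.9 tcp in clamp mm [   1.  -136.2   71.1] yaw rel clamp -97.54 f [ 4.4 -4.4  4.2] [-0.15  0.52  0.12  1.88 -0.09  0.74 -1.52] 0.1478354699923892
needle ~ [(np.float64(0.86), 136), (np.float64(0.88), 137), (np.float64(0.84), 137), (np.float64(0.9), 140)]
needle ~ [(np.float64(0.84), 132), (np.float64(0.86), 133), (np.float64(0.82), 135), (np.float64(0.88), 138)]
```

View pics/k2.png

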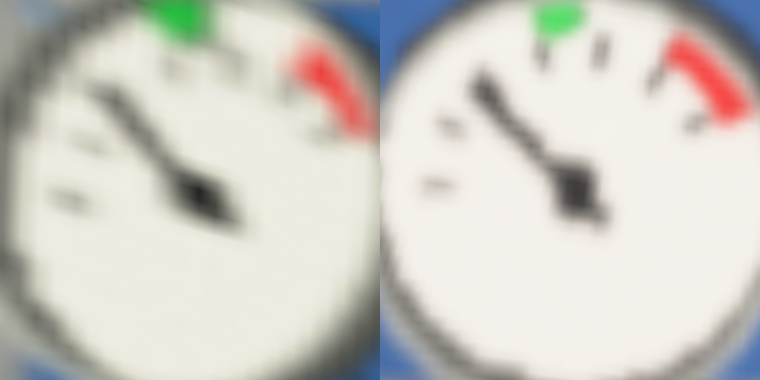

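The dial unwrapped from both views shows the needle at about 0.85, the mark at about 1.48 and the red still far off. About 0.5 rad more of knob is needed.

Call:
carry_out([
  [0.1,0,0,0,0,0,1],
  [0.1,0,0,0,0,0,1],
  [0.1,0,0,0,0,0,1],
  [0.1,0,0,0,0,0,1],
  [0.1,0,0,0,0,0,1],
  [0.1,0,0,0,0,0,0],
  [0.1,0,0,0,0,0,0],
])

```text
clock: 19.7
position: [0.5708, -0.0174, 0.0711]
ee_rot: [3.057, -0.723, 0.004]
force: [4.8, -4.8, 4.8]
width: 0.149
gripper_force: 45.0
```

```bash
python3 - <<'E'
from dial import *
st()
a=grab('scene');b=grab('side');i=needle(a);j=needle(b)
cv2.imwrite('pics/k3.png',np.hstack([cv2.resize(q,(380,380)) for q in (i,j)])[...,::-1])
E
```

```text
19.7 tcp in clamp mm [   0.9 -136.5   71.1] yaw rel clamp -126.2 f [ 4.8 -4.8  4.8] [-0.25  0.53  0.26  1.89 -0.19  0.74 -1.92] 0.14875402461125847
needle ~ [(np.float64(1.52), 141), (np.float64(1.5), 142), (np.float64(1.54), 143), (np.float64(1.48), 144)]
needle ~ [(np.float64(1.44), 151), (np.float64(1.46), 151), (np.float64(1.48), 155), (np.float64(1.42), 155)]
```

View pics/k3.png

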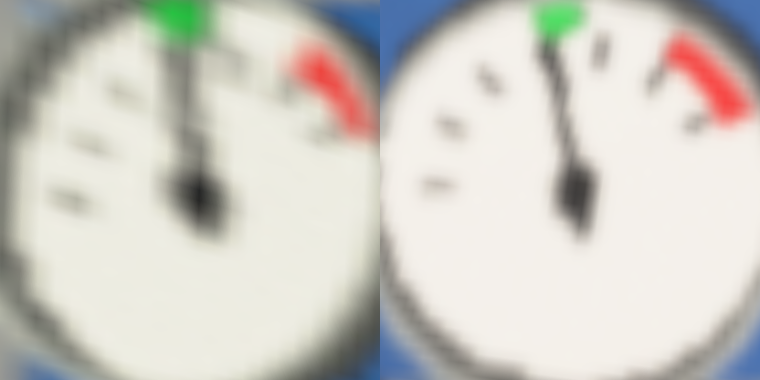

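The needle lies on the green mark in both views, about 2–3 mm short of its middle. One last 0.05 rad nudge, then I release and back off.

Call:
carry_out([
  [0.1,0,0,0,0,0,0.5],
  [0.1,0,0,0,0,0,0],
  [0.1,0,0,0,0,0,0],
  [0.4,0,0,0,0,0,0],
  [0.45,0,0,0,0,0,0],
  [0.45,0,0,0,0,0,0],
  [0.45,0,0,-0.3,0,0,0],
  [0.45,0,0,-0.8,0,0,0],
])

```text
clock: 20.6
position: [0.568, -0.0163, 0.0972]
ee_rot: [3.037, -0.799, -0.006]
force: [0.0, 0.6, 0.6]
width: 0.445
gripper_force: 0.0
```

Call:
carry_out([
  [0.45,0,0,-1,0,0,0],
  [0.45,0,0,-1,0,0,0],
  [0.45,0,0,-1,0,0,0],
  [0.45,0,0,-1,0,0,0],
  [0.45,0,0,0,0,0,0],
  [0.45,0,0,0,0,0,0],
])

```text
clock: 21.2
position: [0.5697, -0.0164, 0.1988]
ee_rot: [-3.037, 0.8, -0.001]
force: [0.7, 0.3, -0.2]
width: 0.447
gripper_force: 0.0
```

```bash
python3 - <<'E'
from dial import *
st()
a=grab('scene');b=grab('side');i=needle(a);j=needle(b)
m=[cv2.resize(d['px'][y0:y1,x0:x1],(400,300),interpolation=2) for d,y0,y1,x0,x1 in ((a,180,255,220,380),(b,170,310,190,290))]
k=np.hstack([cv2.resize(q[:200],(400,200)) for q in (i,j)])
cv2.imwrite('pics/k4.png',np.vstack([np.hstack(m),k])[...,::-1])
E
```

```text
21.2 tcp in clamp mm [-1.000e-01 -1.353e+02  1.988e+02] yaw rel clamp -129.1 f [ 0.7  0.3 -0.2] [-0.3   0.37  0.32  1.77 -0.14  1.02 -2.02] 0.4469160715020758
needle ~ [(np.float64(1.54), 140), (np.float64(1.52), 141), (np.float64(1.56), 142), (np.float64(1.5), 143)]
needle ~ [(np.float64(1.5), 156), (np.float64(1.52), 158), (np.float64(1.48), 158), (np.float64(1.54), 163)]
```

View pics/k4.png

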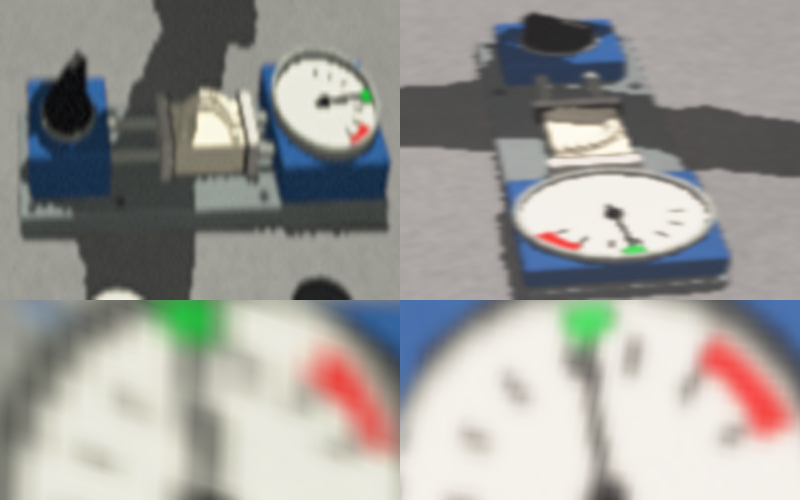

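The needle points at the middle of the green mark, about 1.51 against 1.50. Both jaws grip the upright model and the arm is clear, so I'm handing in.

```bash
python3 -c "
from cell import arm
print(arm.sign_off())"
```

```text
the job is handed in; nothing more can be done
None
```

The job is handed in at about 21 s: the white model stands upright between both jaws, the needle reads about 1.51 rad against the green mark at about 1.50, and the arm is clear; the sign-off returned no verdict.

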